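Poise the price stamp over a tin locked in the pricing jig

ROBOT

A 6-joint arm with a two-finger parallel gripper is mounted at the origin on a cart in front of the work surface, level with it; the furniture and walls round the work are solid. World frame = base frame: x ahead of the robot, y to its left, z up, the work surface at z = 0. Lengths are in mm, angles in degrees, forces in N, time in s.
With the tool pointing down it reaches from about 325 to 925 mm from the base axis. Payload 3.1 kg.
Tool frame: the origin (TCP) lies at the very end of the fingers, on their centre line; the grasp point (between the pads) lies grasp_offset behind it (grasp_offset is the distance from the TCP to the grasp point, in mm); z points along the fingers, y is the line along which they close (so a half turn about z gives the same grasp; the last joint's range is limited). The gripper opens to 85 mm and grips with 20 to 120 N. Pads are 22 mm wide; open, the fingers measure 114 mm over their backs; the gripper's body (76 mm by 85 mm) begins 54 mm behind the grasp point. The pads swing forward as they close: fully open they stand 13 mm farther back than shut.
Start: joints at [60.55, 12.427, 92.441, -0, 75.132, -6.429], TCP at [244.405, 575.244, 231.3] pointing down, gripper open.
Joint ranges: [-157.48, 157.48], [-44.54, 120.13], [17.64, 146.25], [-64.5, 244.5], [7.68, 150.69], [-147.95, 147.95]. Speed limits (degrees/s): [159.86, 159.86, 180, 180, 180, 180].

INTERFACE

Orientations are given as [roll, pitch, yaw] about the fixed x, y, z axes, in that order (R = Rz(yaw) Ry(pitch) Rx(roll)).
In Python, from station import * gives the robot as it stands. Calls block until the motion is done:
- goto(position, orientation): joint-space move of the TCP to a pose.
- move_l(position, attitude=None, speed=150): straight line of the TCP; attitude=None keeps the orientation; speed is the mean speed in mm/s.
- move_j(angles): joint-space move.
- grip(opening, squeeze=None): finger opening in mm; squeeze is the grip in N (None keeps the last); returns when the fingers have stopped.
- wait(seconds).
- solve_ik(position, orientation): joint angles nearest the present ones, or None.
- get_obs(): the state.
- get_image(name): name is "scene" or "side" or "wrist"; returns the picture (480x640x3 uint8, red, green, blue); there is no depth.
- get_calibration(name): a dict with "fx", "fy", "cx", "cy" (pixels), "R" (3x3) and "t" (3): a world point X has camera coordinates R X + t; the wrist camera has in their place "mount" (4x4, takes a point from camera to tool coordinates, whose origin is the TCP and whose axes are the flange's). Camera axes: x right, y down, z forward; pixel columns grow to the right and rows downward; lengths in mm; the calibration is good to about 2 mm. A picture is of the moment at which its call begins: read the wrist's pose just before it. get_calibration takes no time and is no camera call.
A pose or a line that the arm cannot do raises Unreachable and nothing moves.
- sign_off(): hands the job in; it is judged then, once.
Trained networks look in the newest picture that a camera, given by its name, has taken for a name from the list of things; names that differ only in an ending like _2 or _b are one class to them, and where a whole thing is asked for, a point or a joint stands for the part that bears it (a point fixed in the world has none). Each returns a list of dicts, best first, with "score" (0 to 1); they miss things now and then, are a little off and sometimes report something else, mostly with a low value. They report only what shows in the picture. A call takes as long as a camera call. They do not tell look-alikes from the thing itself.
- spot_in(name, camera): "extent" ([centre column, centre row, width, height] in pixels, round what is visible of it).
- regions_of(name, camera): "region" (480x640 bool, what is visible of it) and "extent" ([centre column, centre row, width, height] in pixels, round what is visible of it).
The state is a dict: "t": time; "joint_pos": joint angles; "qvel": joint speeds; "effort": joint torques, N m; "tcp_pos": TCP position; "ee_rot": TCP orientation; "wrist_force": force on the tool from outside, world axes, zero at the start; "moment": the same for the moment, N m; "grip_width": finger opening in mm; "grip_force": force on a finger pad.
Only numpy, scipy, OpenCV 4.12 (cv2) and the standard library are available. Lean on these libraries where they do the work, as an engineer would, in place of code of your own. Each camera call takes 0.05 s, during which the arm holds its last target. There are 200 camera calls.

TASK

Make the mint tin ready for pricing: push the jig's carriage, which has the red grip, fully home against the end stop, then swing the yellow latch all the way across behind the grip to lock it. Then pick up the price stamp, carry it over the tray of goods, and finish while still holding it upright and still, centred over the blank white label with its long side along the label's long side, about a centimetre above it and never having touched it or the jig. Leave the goods in the tray and the other things on the table where they are.

Things in the scene. Friction and masses are not known exactly. Their poses are not given: they have to be found in the camera images.
- jig: Fixed aluminium pricing jig on the table, 104 x 260 mm base plate 10 mm thick with a dark steel rail (top 20 mm above the table) along both long sides and a dark end stop at its +y end. Origin at the centre of its underside, on the table. Its long side is its y axis; the carriage slides along its +y to the stop.
- carriage (a joint): Slide of the grey carriage in the jig along the jig's +y, in m: 0 fully out, 0.070 fully home against its end. About 1.5 N of friction, stays where it is left. A flat closed mint tin (65 x 102 x 20 mm) is fixed in the carriage.
- carriage_grip (a point): Point in the middle of the carriage's red upright grip, 11 mm below its top (top 55 mm above the table, underside at 19 mm). The grip is a block 30 mm along the jig's x, 12 mm along the jig's y and 36 mm tall, at the -y end of the carriage, with 8 mm free between it and the tin. It moves with the carriage.
- latch (a joint): Hinge of the yellow latch on the jig, rad, about the vertical through point latch_pivot: at 0 the blade points along the jig's -y, lying over the rail; it grows counter-clockwise seen from above, to 1.571 where the blade lies across the jig along its +x, behind the red grip (locked; with the carriage out, the blade would hit the grip). About 0.03 N m of friction, stays where it is left.
- latch_peg (a point): Top centre of the upright round yellow peg on the latch: 12 mm diameter, 29 mm tall above the blade, its top 57.5 mm above the table and its foot at 28.5 mm. 34 mm from the pivot axis. The blade is 14 mm wide and 7 mm thick and ends 85 mm from the pivot axis.
- latch_pivot (a point): Point on the latch's vertical hinge axis, on the jig, at the height of the blade's top (28.5 mm above the table).
- label (a point): Centre of the upper face of the blank white label (46 x 72 mm, red corner marks) on the tin in the carriage, 40 mm above the table; its y axis is the label's long side, parallel to the jig's y. It moves with the carriage.
- price_stamp: Wooden price stamp standing on the table, 0.06 kg: block 33 x 58 mm and 26 mm tall (long side along its y), with a narrow neck (18 mm) from 26 to 44 mm and a round turned knob about 26 mm in diameter from 44 to 76 mm. Origin at the centre of its underside (stamping face), z up.
- tray: Fixed wooden display tray, 195 mm (its x) x 90 mm (its y), walls 22 mm high, between stamp and jig, origin at the centre of its underside. Three goods stand in it in a row along its x, in any order; the tallest reaches 126 mm above the table. Behind its far (+x) end stands a tall red ball dispenser (x above 0.60 m, y -0.10 to 0.08 m): keep the gripper clear of it.
- mint_box_red: Red carton standing in the tray, 49 x 73 x 122 mm, on the tray's 4 mm floor. Origin at the centre of its underside. Leave alone.
- mint_box_brown: Brown carton standing in the tray, 55 x 63 x 102 mm. Origin at the centre of its underside. Leave alone.
- green_jar: Sprinkle jar with green lid standing in the tray, 46 mm diameter, 96 mm tall. Origin at the centre of its underside. Leave alone.
- choc_bar: Brown chocolate bar lying on the table, 58 x 149 x 13 mm, origin under its centre. Leave alone.
- tape_roll: Roll of tan tape, 93 mm diameter, 48 mm tall, origin under its centre. Leave alone.
- marker: Black marker pen lying on the table, 131 x 16 x 16 mm, origin under its centre. Leave alone.
- lollipop: Swirl lollipop lying on the table, 157 x 72 x 21 mm, origin under its centre. Leave alone.
Mind the look-alikes: they are no part of the job. Of the things shaped like the price_stamp, the wooden one is meant.

How it is judged (in metres and radians):
On the way, in this order (a step that is already met when the one before it is completed fails the run):
1. the carriage is fully home (within 4 mm) while the latch is still open (value of joint carriage above 0.066 m and value of joint latch below 0.8 rad), for 0.2 s.
2. the latch is swung across (beyond 1.4 rad), carriage still home (value of joint carriage above 0.066 m and value of joint latch above 1.4 rad), for 0.2 s.
3. the stamp is carried above the tray of goods, its underside more than 110 mm above the table (all of step 2 and y of price_stamp in the frame of tray between -0.04 and 0.04 m and x of price_stamp in the frame of tray between -0.11 and 0.11 m and height (world z) of price_stamp above 0.11 m), for 0.05 s.
At the end, for the whole second after the job is handed in: The stamp is held still and upright (0.12 rad), centre within 8 mm of the label's, underside 3 to 20 mm above it, long sides within 0.14 rad, not touching the jig; the carriage is home (over 66 mm) and the latch across (over 1.4 rad) (all of step 2 and horizontal distance between price_stamp and label below 0.008 m and z of price_stamp in the frame of label between 0.003 and 0.02 m and angle between the y axis of price_stamp and the y axis of label, either way round below 0.14 rad and angle between price_stamp's own z axis and vertical below 0.12 rad and contact force between the fingers and price_stamp above 1 N and contact force between price_stamp and jig below 0.2 N and linear speed of price_stamp below 0.02 m/s); the arm keeps its last pose, push and grip.
It fails at once if the stamp touches the label, the tin or the jig (contact force between price_stamp and jig above 0.5 N).
It fails at once if something that should be left alone is moved more than 20 mm (distance of any of mint_box_red, mint_box_brown, green_jar, choc_bar, tape_roll, marker, lollipop from where it was at the start of the episode above 0.02 m).
It fails at once if goods in the tray are tipped (angle between any of mint_box_red, mint_box_brown, green_jar's own z axis and vertical above 0.3 rad).
It also fails if it takes over 64 s, if anything falls off the work surface, if the arm or the gripper's body presses on something with over 40 N, if the wrist force passes 120 N, or if a joint passes its speed limit or range.

## Working session

There is one attempt and no reset: what is moved stays moved. The work goes in short steps, each a Python script; the robot and the scene stay as the last script left them, time stands still between calls to the robot, and variables do not carry over. Pictures are saved under pics/ and viewed, at most 10 in all, crops included, and the job is handed in when it is done.

```bash
mkdir -p pics; ls
python3 - <<'E'
from station import *
import cv2, numpy as np
o=get_obs(); print(o['t'],o['tcp_pos'],o['ee_rot'],o['grip_width'])
for n in("scene","side"):
    im=get_image(n); cv2.imwrite(f"pics/{n}0.png",im[:,:,::-1])
    c=get_calibration(n); R=np.array(c['R']);print(n,-R.T@np.array(c['t']),c['fx'])
    for k in("price_stamp","carriage_grip","latch_peg","label","jig","tray","carriage","latch"):
        print(k,[(np.round(d['extent']).astype(int).tolist(),round(d['score'],2)) for d in spot_in(k,n)][:3])
print({k:v for k,v in get_calibration("wrist").items()}, get_obs()['t'])
E
```

```text
pics
0.0 [244.01029475 574.51341312 229.96917383] [-1.79864526e+02 -1.54694267e-02  1.56977618e+02] 85.5722015649264
scene [ -48.76271359 -968.50382039  569.81079139] 501.7731331282388
price_stamp [([332, 284, 26, 40], 0.97), ([329, 306, 29, 38], 0.77), ([373, 324, 30, 42], 0.63)]
carriage_grip [([263, 227, 42, 27], 0.85), ([422, 380, 51, 55], 0.68)]
latch_peg [([264, 206, 16, 14], 0.21)]
label [([262, 227, 40, 23], 0.75)]
jig [([258, 232, 50, 46], 0.98), ([251, 233, 18, 19], 0.58)]
tray [([308, 274, 90, 28], 0.91)]
carriage [([266, 227, 36, 25], 0.66)]
latch []
side [  47.65379256 1218.03965101  879.07993944] 519.9430609310951
price_stamp []
carriage_grip [([303, 313, 42, 44], 0.56), ([333, 255, 9, 34], 0.28)]
latch_peg [([333, 254, 8, 34], 0.52)]
label [([303, 314, 45, 49], 0.75), ([327, 230, 15, 10], 0.38)]
jig [([299, 325, 76, 70], 0.89)]
tray [([319, 274, 37, 15], 0.59)]
carriage [([303, 314, 49, 48], 0.94)]
latch []
{'fx': 389.94680406620085, 'fy': 389.94680406620085, 'cx': 321.9295843194394, 'cy': 238.5760403845672, 'mount': array([[-3.72404097e-04, -9.59052432e-01, -2.83228341e-01,
         7.14509426e+01],
       [ 9.99999861e-01, -4.62974076e-04,  2.52843232e-04,
        -7.01393984e-01],
       [-3.73617296e-04, -2.83228208e-01,  9.59052471e-01,
        -1.43297530e+02],
       [ 0.00000000e+00,  0.00000000e+00,  0.00000000e+00,
         1.00000000e+00]])} 0.9
```

Run:
```python
import cv2
a=cv2.imread("pics/scene0.png")[170:390,180:450]; b=cv2.imread("pics/side0.png")[190:410,200:450]
cv2.imwrite("pics/sc.png",cv2.resize(a,None,fx=2.9,fy=2.7,interpolation=3))
cv2.imwrite("pics/sd.png",cv2.resize(b,None,fx=2.7,fy=2.7,interpolation=3))
```

```text
(no output)
```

View pics/sc.png

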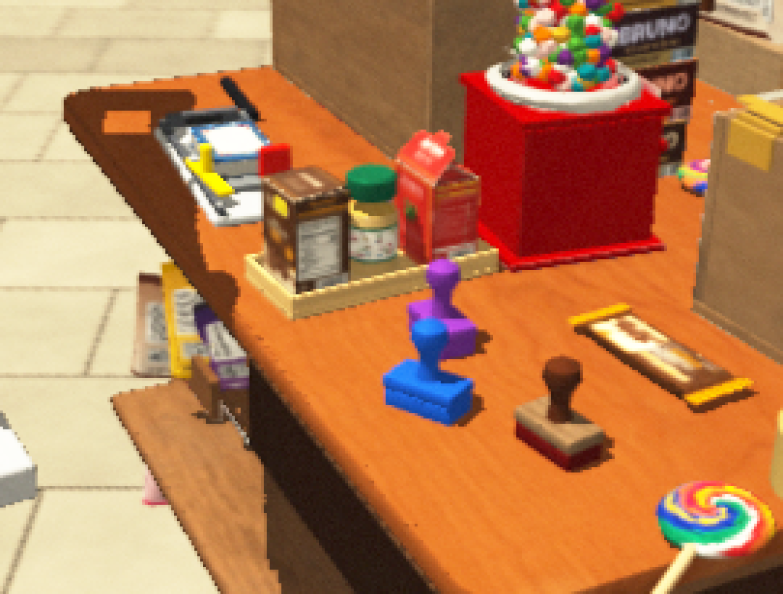

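View pics/sd.png

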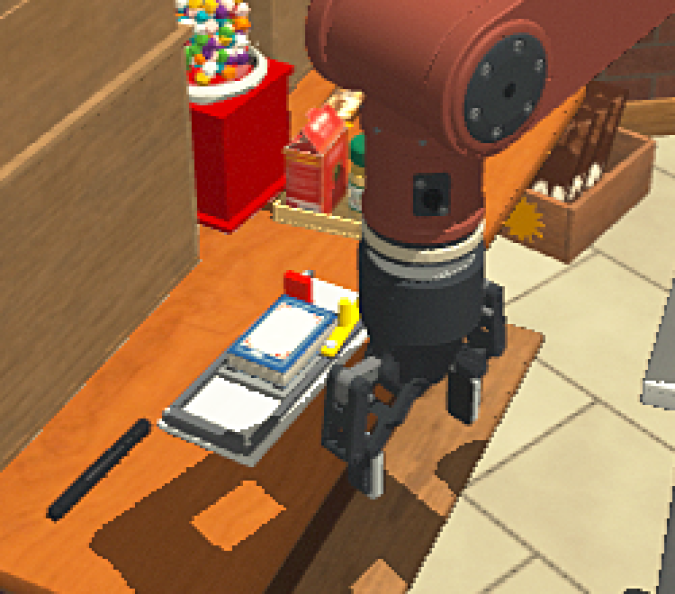

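Look-alikes: purple stamp (332,284), blue stamp (329,306) and the wooden one (373,324), with brown knob and dark-red foot. The wooden one is the target. The jig has the red grip at scene (275,229) and the yellow peg at (252,228). In the side view the peg is at (328,305) and the grip at (311,296). Next: coarse localisation, then wrist views of each.

```bash
cat > h.py <<'E'
from station import *
import cv2, numpy as np
from scipy.spatial.transform import Rotation as Ro
def cam(n):
    c=get_calibration(n); K=np.array([[c['fx'],0,c['cx']],[0,c['fy'],c['cy']],[0,0,1]])
    if n!="wrist": return K,np.array(c['R']),np.array(c['t']).ravel()
    o=get_obs(); T=np.eye(4); T[:3,:3]=Ro.from_euler('xyz',o['ee_rot'],degrees=True).as_matrix(); T[:3,3]=o['tcp_pos']
    M=np.linalg.inv(T@c['mount']); return K,M[:3,:3],M[:3,3]
def ray(C,px,z):
    K,R,t=C; d=R.T@np.linalg.solve(K,[px[0],px[1],1.]); p=-R.T@t
    return np.round(p+d*(z-p[2])/d[2],1)
def proj(C,X):
    K,R,t=C; q=K@(R@np.asarray(X,float)+t); return q[:2]/q[2]
def snap(f):
    C=cam("wrist"); im=get_image("wrist"); cv2.imwrite(f"pics/{f}.png",im[:,:,::-1]); np.savez(f"pics/{f}.npz",K=C[0],R=C[1],t=C[2]); return C,im
E
python3 - <<'E'
from h import *
s=cam("scene"); d=cam("side")
print("stamp",ray(s,(373,304),76),ray(s,(375,328),10))
print("purple",ray(s,(333,268),76),"blue",ray(s,(328,291),76))
print("peg",ray(s,(251.5,224),57),ray(d,(328,301),57))
print("grip",ray(s,(274,224),55),ray(d,(310,290),55))
print("label",ray(d,(307,312),40), ray(s,(258,222),40))
print("jig ends side",ray(d,(298,361),10), ray(d,(258,344),10))
print("choc",ray(s,(407,300),13))
E
```

```text
stamp [ 457.7 -314.2   76. ] [ 475.2 -303.3   10. ]
purple [ 469.4 -150.3   76. ] blue [ 408.3 -230.9   76. ]
peg [432.  209.4  57. ] [430. 210.  57.]
grip [487.7 185.4  55. ] [493.1 179.2  55. ]
label [472.1 251.5  40. ] [470.  253.7  40. ]
jig ends side [436.4 394.6  10. ] [552.1 375.1  10. ]
choc [ 597.1 -252.6   13. ]
```

Run:
```python
from h import *
goto([470,300,250],[180,0,90]); wait(.3)
C,im=snap("w1"); o=get_obs(); print(o['t'],o['tcp_pos'],o['ee_rot'],o['joint_pos'])
for k in("carriage_grip","latch_peg","label","jig","latch","carriage"):
    print(k,[(np.round(d['extent']).astype(int).tolist(),round(d['score'],2)) for d in spot_in(k,"wrist")][:3])
```

```text
2.5917 [469.65025524 300.59164224 249.91944025] [-1.79991407e+02  1.71417514e-03  9.00704911e+01] [2.54076888e+01 3.36356742e+00 1.00549537e+02 2.19220553e-03
 7.60953953e+01 2.53366708e+01]
carriage_grip [([334, 255, 91, 150], 0.93)]
latch_peg [([282, 293, 20, 86], 0.98)]
label [([335, 255, 88, 149], 0.71)]
jig [([339, 229, 141, 262], 0.83), ([282, 289, 17, 88], 0.26), ([334, 255, 88, 150], 0.24)]
latch [([284, 290, 18, 84], 0.67), ([335, 256, 89, 149], 0.63)]
carriage [([334, 256, 89, 148], 0.72)]
```

View pics/w1.png

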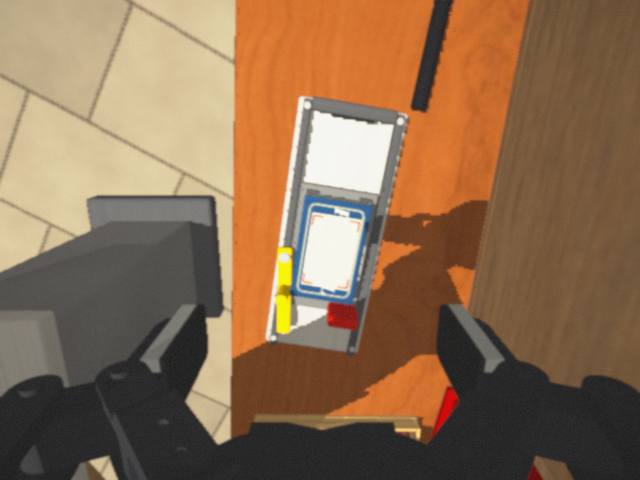

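Wrist view: jig plate corners are at about (302,97), (408,115), (268,342) and (355,352). The label is at (333,252), the red grip at (342,316), the yellow latch pivot at (285,258), the peg at (283,293) and the blade end at (283,331). Now the metric fit.

Run:
```python
from h import *
z=np.load("pics/w1.npz"); C=(z['K'],z['R'],z['t']); im=cv2.imread("pics/w1.png"); hsv=cv2.cvtColor(im,cv2.COLOR_BGR2HSV)
for p in((302,97),(408,115),(268,342),(355,352)): print("corner",ray(C,p,10))
def blob(m,seed):
    n,l,st,ce=cv2.connectedComponentsWithStats(m.astype(np.uint8),connectivity=4); k=l[seed[1],seed[0]]; 
    b=(l==k).astype(np.uint8); c=max(cv2.findContours(b,0,2)[0],key=cv2.contourArea); return cv2.minAreaRect(c),st[k]
H,S,V=[hsv[...,i].astype(int) for i in range(3)]
r,st=blob((V>150)&(S<70),(333,252)); print(r,st); q=cv2.boxPoints(r); P=np.array([ray(C,p,40) for p in q]); print("label",ray(C,r[0],40),P)
r,st=blob((S>150)&((H<6)|(H>174))&(V>60),(342,312)); print(r,st); print("grip top",[ray(C,p,55) for p in cv2.boxPoints(r)],hsv[312,342],hsv[326,342])
r,st=blob((S>120)&(H>20)&(H<35),(283,318)); print(r,st)
print("pivot",ray(C,(285,256),28.5),"pegtop",ray(C,(283,292),57.5),"end",ray(C,(283,332),28.5))
cv2.imwrite("pics/w1c.png",cv2.resize(im[230:360,250:410],None,fx=4.5,fy=4.5,interpolation=2))
```

```text
corner [451.2 395.4  10. ]
corner [550.3 379.6  10. ]
corner [410.  138.8  10. ]
corner [507.  126.3  10. ]
((330.1170349121094, 250.51873779296875), (57.82452392578125, 91.20001983642578), 9.090276718139648) [ 296  203   69   96 4629]
label [477.6 255.8  40. ] [[442.8 213.9  40. ]
 [457.7 303.7  40. ]
 [510.4 295.2  40. ]
 [499.1 204.2  40. ]]
((342.4923095703125, 316.06158447265625), (31.256752014160156, 23.566598892211914), 7.125016689300537) [328 303  30  27 673]
grip top [array([473.4, 184. ,  55. ]), array([476.1, 208.8,  55. ]), array([505.7, 204.8,  55. ]), array([503.5, 179.9,  55. ])] [179 202 135] [  2 209 145]
((283.8065490722656, 289.8979797363281), (15.34420108795166, 86.0883560180664), 1.2453643083572388) [ 276  247   17   87 1150]
pivot [433.3 246.3  28.5] pegtop [433.5 220.7  57.5] end [429.1 162.   28.5]
```

View pics/w1c.png

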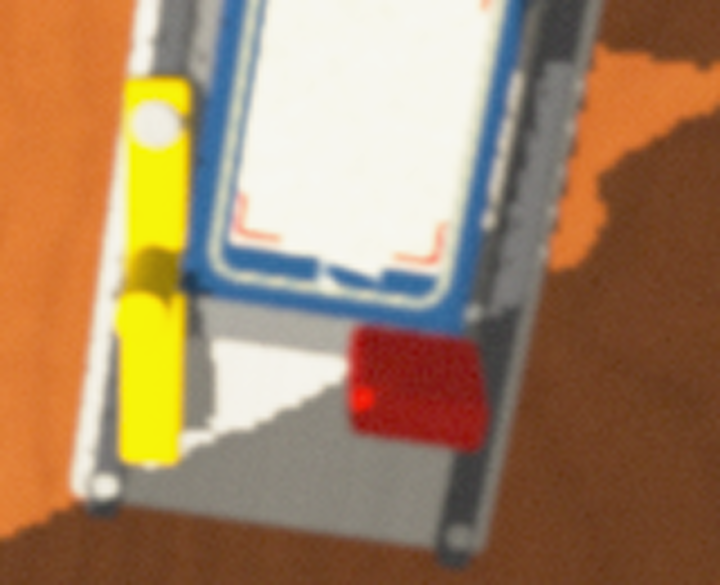

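```bash
cat >> h.py <<'E'
O=np.array([479.6,260.,0]); YAW=-9.3
def J(x,y,z):
    return (O+Ro.from_euler('z',YAW,degrees=True).apply([x,y,z])).tolist()
def invJ(p): return Ro.from_euler('z',-YAW,degrees=True).apply(np.asarray(p)-O)
E
python3 - <<'E'
from h import *
import station
print(get_calibration("wrist").keys(), getattr(station,'grasp_offset',None), [k for k in get_obs()])
z=np.load("pics/w1.npz"); C=(z['K'],z['R'],z['t'])
print("tray far edge",ray(C,(254,417),22),ray(C,(420,417),22))
print("pivot",invJ(ray(C,(284.9,257.8),28.5)),"end",invJ(ray(C,(283,332),28.5)))
s=cam("scene")
a=[90-9.3]
grip(0); goto(J(21,-102,140),[180,0,90+YAW]); move_l(J(21,-102,33),speed=150)
o=get_obs(); print(o['t'],invJ(o['tcp_pos']),o['wrist_force'],o['grip_width'])
im=get_image("wrist"); cv2.imwrite("pics/w2.png",im[:,:,::-1])
E
```

```text
dict_keys(['fx', 'fy', 'cx', 'cy', 'mount']) 18.700000000000003 ['t', 'joint_pos', 'qvel', 'effort', 'tcp_pos', 'ee_rot', 'wrist_force', 'moment', 'grip_force', 'grip_width']
tray far edge [392.1  48.7  22. ] [582.6  49.   22. ]
pivot [-43.26908563 -22.89336648  28.5       ] end [ -33.99903921 -104.87285317   28.5       ]
5.2833 [  22.01655415 -101.22259221   34.01721335] [1.05424492 0.18953273 0.37210562] 0.2031291968243
```

Run:
```python
from h import *
move_l(J(21,-75,33),speed=60); o=get_obs(); print(o['wrist_force'])
move_l(J(21,-28,33),speed=80)
y=-28; o=get_obs(); print(invJ(o['tcp_pos']),o['wrist_force'])
while y<2:
    y+=2; move_l(J(21,y,33),speed=25); o=get_obs(); f=-Ro.from_euler('z',-YAW,degrees=True).apply(o['wrist_force'])[1]
    print(y,invJ(o['tcp_pos']).round(1),round(f,1))
    if f>15: break
wait(.3); print(get_obs()['t'], get_obs()['wrist_force'])
snap("w3")
```

```text
[0.43470684 0.07465452 0.82375172]
[ 21.23803916 -27.31613035  33.18115381] [-0.0402865   0.17133098 -0.0056749 ]
-26 [ 21.2 -26.   33.2] -0.8
-24 [ 21.2 -24.1  33.1] 0.7
-22 [ 21.1 -21.9  33. ] 0.8
-20 [ 21.  -21.7  33. ] 7.1
-18 [ 21.1 -21.7  33.1] 11.9
-16 [ 21.1 -21.7  33.1] 18.1
8.475 [ -1.28462611 -18.89684186   8.62593912]
```

View pics/w3.png

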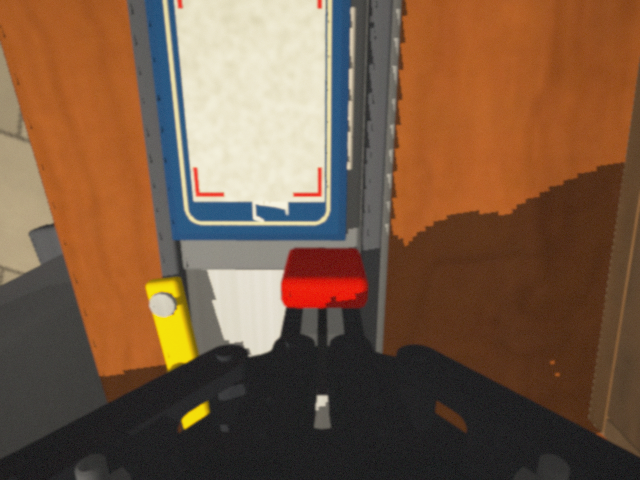

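Carriage is home: stalled at jig y −21.7 with an 18 N rise. The latch is untouched and open at about 0.1 rad. Now pinch the peg radially and swing it.

Run:
```python
from h import *
PV=np.array([-43.3,-22.3])
def pose(th,z,r=34,off=-5):
    a=np.radians(th); rad=np.array([np.sin(a),-np.cos(a)]); tan=np.array([np.cos(a),np.sin(a)])
    p=PV+r*rad+off*tan; return J(p[0],p[1],z),[180,0,YAW+th]
move_l(J(21,-45,33),speed=100); move_l(J(21,-45,110),speed=200)
goto(*pose(6.5,110)); grip(34,20); move_l(pose(6.5,40)[0],speed=150)
o=get_obs(); print(o['t'],invJ(o['tcp_pos']).round(1),o['wrist_force'].round(1))
grip(0,25); o=get_obs(); print(o['grip_width'],o['grip_force'],o['wrist_force'].round(1))
if 9<o['grip_width']<14:
    for th in (18,30,42,54,66,78,86,91):
        p,e=pose(th,40); move_l(p,e,speed=45); o=get_obs(); print(th,invJ(o['tcp_pos']).round(1),o['wrist_force'].round(1),round(o['grip_width'],1))
print(get_obs()['t']); snap("w4")
```

```text
11.8833 [-44.1 -56.5  40.2] [-0.4 -0.7 -0.5]
10.914313755313007 24.52407717704773 [-0.2  4.7  1.4]
18 [-36.4 -54.2  41.5] [-0.4  6.7  2.3] 10.6
30 [-29.9 -52.   41.4] [-0.9  7.2  3.4] 10.4
42 [-24.  -48.6  41.4] [-2.   8.3  3.4] 10.6
54 [-18.8 -44.   41.4] [-2.4  7.7  4.1] 10.7
66 [-14.7 -38.5  41.4] [-3.6  7.8  5.2] 10.9
78 [-11.7 -32.2  41.4] [-3.5  7.4  6.7] 10.5
86 [-10.5 -27.7  41.4] [-5.1  7.4  6.5] 10.5
91 [-10.  -24.8  41.4] [-5.1  5.9  6.5] 10.3
14.8917
```

View pics/w4.png

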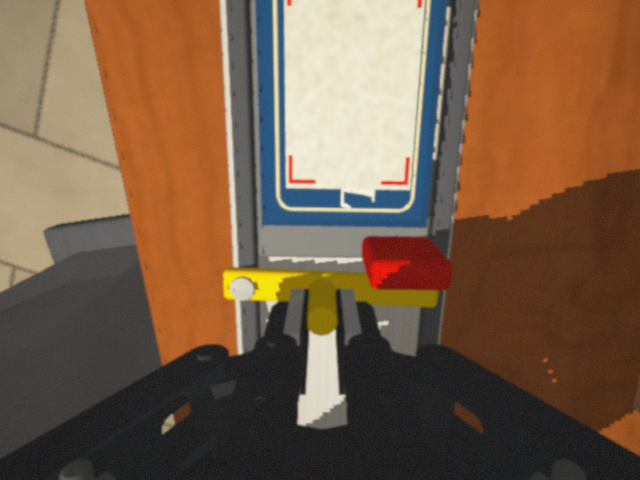

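Latch lies across behind the grip, blade from (232,283) to (437,297), about 2° short of square. I'll nudge it on, release, photograph the jig, then go to the stamp.

Run:
```python
from h import *
move_l(J(-10,-22.8,40),speed=30); o=get_obs(); print(invJ(o['tcp_pos']).round(1),o['wrist_force'].round(1))
grip(26); move_l(J(-10,-28,110),speed=200)
goto(J(0,90,250),[180,0,90+YAW]); wait(.3); snap("w5")
grip(85)
goto([430,0,300],[180,0,90]); goto([468,-262,220],[180,0,90]); wait(.3); C,im=snap("w6")
print(get_obs()['t'],[(np.round(d['extent']).astype(int).tolist(),round(d['score'],2)) for d in spot_in("price_stamp","wrist")])
a=cv2.imread("pics/w5.png"); b=cv2.imread("pics/w6.png")
cv2.imwrite("pics/w56.png",np.hstack([cv2.resize(a[60:400,200:480],None,fx=1.4,fy=1.6),cv2.resize(b[60:400,200:480],None,fx=1.4,fy=1.6)]))
```

```text
[-10.1 -23.7  41.4] [-3.9 -1.7  7.5]
20.5083 [([260, 160, 67, 78], 0.85), ([315, 259, 37, 68], 0.73), ([330, 60, 44, 82], 0.71)]
```

View pics/w56.png

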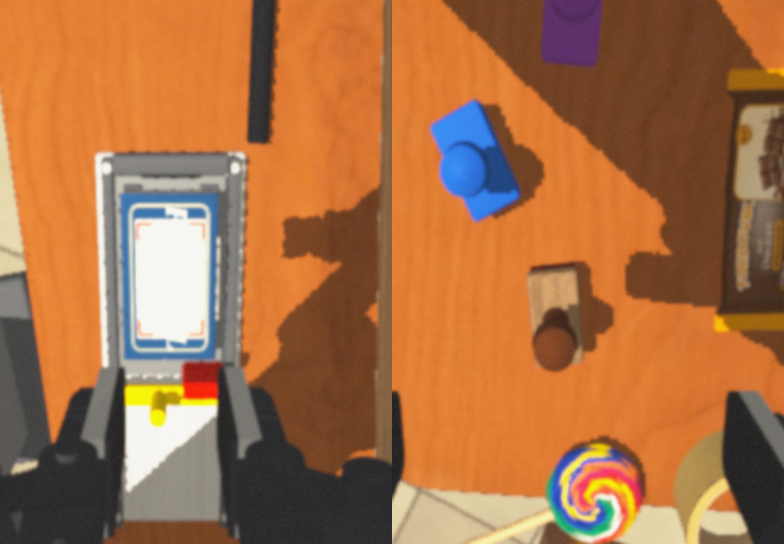

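Left: jig locked, with label corner marks from about (297,200) to (347,271) and the blade across under the red grip. Right: wooden stamp with block corners (299,230), (332,227), (336,285) and knob (316,274); lollipop (340,370) and tape roll (460,365) are nearby. The wooden stamp is confirmed.

Run:
```python
from h import *
def L(f):
    z=np.load(f"pics/{f}.npz"); return (z['K'],z['R'],z['t']),cv2.imread(f"pics/{f}.png")
C,im=L("w5"); P=[ray(C,p,40) for p in((297,200),(347,200),(297,270.6),(347,270.6))]; print("label px",np.mean(P,0),invJ(np.mean(P,0)).round(1),P[1]-P[0],P[0]-P[2])
# red corner marks automatically
hsv=cv2.cvtColor(im,cv2.COLOR_BGR2HSV).astype(int); m=((hsv[...,1]>50)&((hsv[...,0]<12)|(hsv[...,0]>170))&(hsv[...,2]>120)); m[:, :290]=0;m[:,355:]=0;m[:192]=0;m[278:]=0
v,u=np.nonzero(m); r=cv2.minAreaRect(np.c_[u,v].astype(np.float32)); Q=np.array([ray(C,p,40) for p in cv2.boxPoints(r)]); print(r,Q.mean(0),invJ(Q.mean(0)).round(1)); print(np.diff(Q,axis=0))
C,im=L("w6")
for p in((298.6,230),(332,227.5),(335.7,285),(301,286)): print("blk",ray(C,p,26))
print("knob",ray(C,(315.7,274.4),60), "blue",ray(C,(252,166),60),"tape",ray(C,(434,350),48),ray(C,(402,370),48),"lolli",ray(C,(345,337),15),"choc",ray(C,(436,260),13))
cv2.imwrite("pics/w6c.png",cv2.resize(im[210:310,270:370],None,fx=6,fy=6,interpolation=2))
```

```text
label px [488.45  317.375  40.   ] [-0.5 58.1 40. ] [45.1 -7.4  0. ] [12.4 67.8  0. ]
((321.0, 234.0), (68.0, 48.0), 90.0) [487.725 318.85   40.   ] [-1.5 59.4 40. ]
[[ 43.3  -7.1   0. ]
 [ -9.7 -65.6   0. ]
 [-45.6   7.5   0. ]]
blk [ 448.  -281.8   26. ]
blk [ 477.9 -279.5   26. ]
blk [ 481.9 -335.2   26. ]
blk [ 449.4 -336.2   26. ]
knob [ 463.7 -311.    60. ] blue [ 415.  -221.5   60. ] tape [ 572.5 -390.5   48. ] [ 544.2 -411.9   48. ] lolli [ 492.3 -396.6   15. ] choc [ 577.8 -314.9   13. ]
```

View pics/w6c.png

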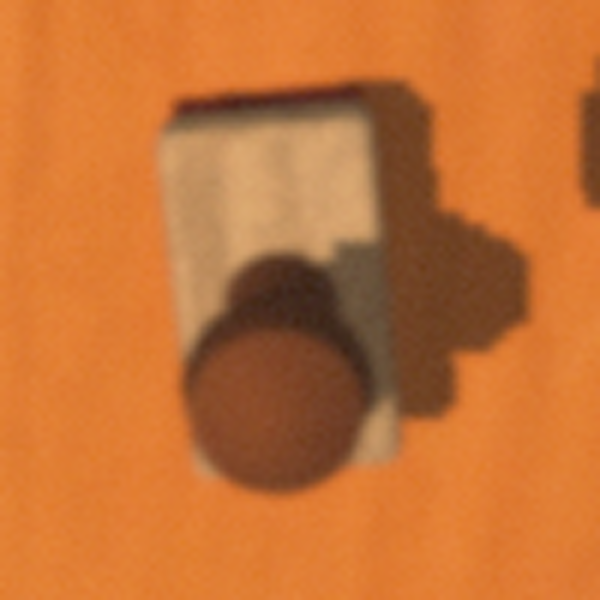

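Run:
```python
from h import *
z=np.load("pics/w6.npz"); C=(z['K'],z['R'],z['t'])
P=np.array([ray(C,p,26) for p in((297,231.3),(332,228.7),(336.3,287),(303.3,289.2))]); c=P.mean(0); d=(P[0]+P[1]-P[2]-P[3])/2
print(c,d,np.degrees(np.arctan2(-d[0],d[1])),np.linalg.norm(P[0]-P[1]))
c=np.array([464.7,(c[1]-310.5)/2]) if abs(c[1]+310)<6 and abs(c[0]-464.7)<4 else None
print(c)
goto([c[0],c[1],130],[180,0,95]); grip(62,40); move_l([c[0],c[1],7.5],speed=120); wait(.2)
o=get_obs(); print(o['t'],o['tcp_pos'],o['wrist_force'].round(1),o['grip_width'])
grip(0,40); wait(.2); o=get_obs(); print(o['tcp_pos'],o['ee_rot'],o['wrist_force'].round(1),o['grip_width'],o['grip_force'])
move_l([c[0],c[1],60],speed=100); o=get_obs(); print(o['t'],o['wrist_force'].round(2),o['grip_width'],o['grip_force'])
snap("w7"); im=get_image("scene")[:,:,::-1]; cv2.imwrite("pics/sc7.png",np.hstack([cv2.resize(im[230:350,320:440],(400,400)),cv2.resize(cv2.imread("pics/w7.png"),(400,400))]))
```

```text
[ 464.625 -310.075   26.   ] [-4.75 56.55  0.  ] 4.801372132013875 31.591296269700614
[ 464.7    -310.2875]
22.775 [ 465.31922281 -310.79078622    8.43087868] [ 0.3 -0.9 -0.7] 61.84914593577455
[ 465.10185164 -310.63135143    7.97828024] [1.79963008e+02 3.90293512e-02 9.50003901e+01] [0.2 0.5 3.7] 32.11046770004397 41.56518638134003
24.0167 [ 0.16 -0.66 -1.56] 31.946100343654408 41.13539636135101
```

View pics/sc7.png

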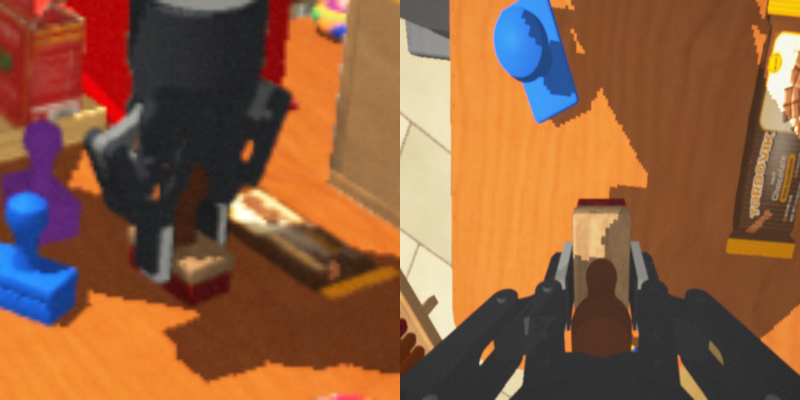

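Wooden stamp is held square and upright between the pads, block top front edge at about (322,250) in the wrist view; the neighbours are untouched. Carry it over the tray to the label.

Run:
```python
from h import *
z=np.load("pics/w7.npz"); C=(z['K'],z['R'],z['t']); o=get_obs(); zt=o['tcp_pos'][2]
e=Ro.from_euler('xyz',o['ee_rot'],degrees=True).inv().apply(ray(C,(322,250),zt+18)-o['tcp_pos']); print("front edge in tool x (29 if centred)",e)
off=float(np.clip(e[0]-29,-3,3)); print(off)
b=np.array([488.0,318.4]); yd=Ro.from_euler('z',YAW,degrees=True).apply([0,1,0])[:2]; b=b-off*yd
zf=8.0+40+11
move_l([464.7,-310.3,190],speed=200)
goto([450,-120,200],[180,0,90]); goto([455,4,200],[180,0,88]); print(get_obs()['t'],get_obs()['tcp_pos'])
goto([b[0],b[1],170],[180,0,90+YAW]); move_l([b[0],b[1],zf+25],speed=120); move_l([b[0],b[1],zf],speed=30); wait(.5)
o=get_obs(); print(o['t'],o['tcp_pos'],o['ee_rot'],b,zf,o['wrist_force'].round(2),o['grip_width'],o['grip_force'])
snap("w8"); im=get_image("side")[:,:,::-1]; cv2.imwrite("pics/f8.png",np.hstack([cv2.resize(im[260:360,260:360],(400,400),interpolation=2),cv2.resize(cv2.imread("pics/w8.png"),(400,300),interpolation=3)[:, :].repeat(1,0) if 0 else cv2.resize(cv2.imread("pics/w8.png")[80:400,160:480],(400,400))]))
```

```text
front edge in tool x (29 if centred) [ 29.6341097    0.62236975 -17.96230264]
0.6341097006524166
26.2667 [455.60018358   3.22566611 199.90470855]
29.825 [487.88992134 317.78036815  59.032162  ] [ 1.79998817e+02 -2.41315989e-03  8.06983254e+01] [487.89752545 317.77422522] 59.0 [-0.22 -0.34 -0.16] 31.781031023638313 41.12593173980713
```

View pics/f8.png

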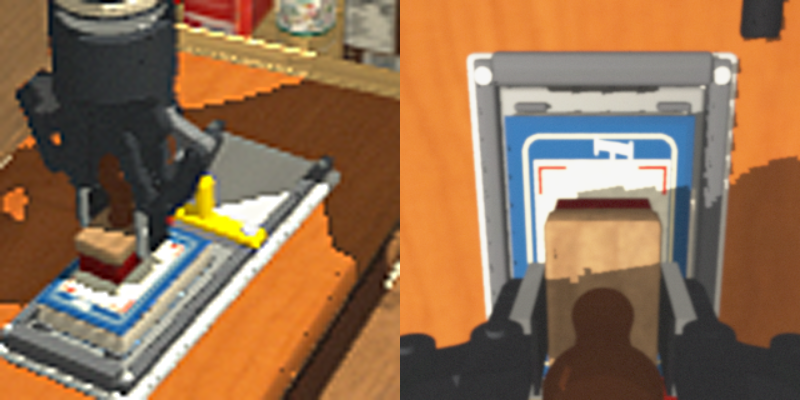

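Run:
```python
from h import *
z=np.load("pics/w8.npz"); C=(z['K'],z['R'],z['t']); o=get_obs(); R=Ro.from_euler('xyz',o['ee_rot'],degrees=True).inv()
for p in((272,213.6),(372.8,212.8),(267,208),(322,208)): print(R.apply(ray(C,p,40)-o['tcp_pos']).round(1))
```

```text
[ 34.5 -20.9  19. ]
[34.9 22.1 19. ]
[ 36.9 -22.9  19. ]
[36.9  0.4 19. ]
```

Label centre lies within about 1 mm of the stamp centre.

```bash
python3 -c "
from station import *
print(sign_off())"
```

```text
the job is handed in; nothing more can be done
None
```

The job is handed in at about 30 s: the carriage is home, the latch is across, and the wooden stamp is held upright and still about 11 mm above the label and within about 1 mm of its centre, by my measurements; no verdict was returned.

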